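# Run-up check of a potter's wheel control set

## Task

The control set of the new potter's wheel is on the bench for its run-up check. First draw the wooden chock right out from under the treadle and leave it standing upright on the bench, clear of the treadle; then press the keys one at a time, each fully down: the round one, then the square one, then the long bar, without pressing the cross-shaped one. Last, push the treadle down to its stop and let it come back up; leave the other things on the bench where they are.

Things in the scene. Friction and masses are not known exactly. Their poses are not given: they have to be found in the camera images.
- board: grey square control board fixed to the bench, 190 x 190 x 18 mm; origin under its centre; four identical square slots at x, y = +-42 mm hold four grey key modules (78 x 78 x 36 mm, one key in the middle of each), which sit in any order, square to the board
- round_top (a point): centre of the top face of the round key (disc 50 mm across); white plastic, stands 16 mm above its module (70 mm above the bench) when up
- key_round (a joint): travel of the round key (disc 50 mm across): 0 up, 0.010 m fully down; springs back, about 6 N when fully down
- pin_round (a joint): dark tell-tale pin, 9 mm across, at the far left (+x +y) corner of the module of the round key: 0 standing 8 mm proud, about 0.006 m once its key has been pressed fully down; it then stays sunk. Only the key moves it
- square_top (a point): centre of the top face of the square key (46 x 46 mm); white plastic, stands 16 mm above its module (70 mm above the bench) when up
- key_square (a joint): travel of the square key (46 x 46 mm): 0 up, 0.010 m fully down; springs back, about 6 N when fully down
- pin_square (a joint): dark tell-tale pin, 9 mm across, at the far left (+x +y) corner of the module of the square key: 0 standing 8 mm proud, about 0.006 m once its key has been pressed fully down; it then stays sunk. Only the key moves it
- bar_top (a point): centre of the top face of the long bar key (22 mm in board x, 62 mm in board y); white plastic, stands 16 mm above its module (70 mm above the bench) when up
- key_bar (a joint): travel of the long bar key (22 mm in board x, 62 mm in board y): 0 up, 0.010 m fully down; springs back, about 6 N when fully down
- pin_bar (a joint): dark tell-tale pin, 9 mm across, at the far left (+x +y) corner of the module of the bar key: 0 standing 8 mm proud, about 0.006 m once its key has been pressed fully down; it then stays sunk. Only the key moves it
- cross_top (a point): centre of the top face of the cross-shaped key (plus sign, 58 mm across, arms 18 mm wide); white plastic, stands 16 mm above its module (70 mm above the bench) when up
- key_cross (a joint): travel of the cross-shaped key (plus sign, 58 mm across, arms 18 mm wide): 0 up, 0.010 m fully down; springs back, about 6 N when fully down
- pin_cross (a joint): dark tell-tale pin, 9 mm across, at the far left (+x +y) corner of the module of the cross key: 0 standing 8 mm proud, about 0.006 m once its key has been pressed fully down; it then stays sunk. Only the key moves it
- treadle_base: dark steel base of the treadle, fixed to the bench; origin on the bench under the middle of the treadle; x points from the free nose (at x = -85 mm) to the hinge (at x = +90 mm, 35 mm up), y to the treadle's left. The base itself reaches only from x = -20 to x = +110 mm
- treadle (a joint): treadle angle: 0 up (rest, nose about 85 mm above the bench, tilted 0.27 rad), 0.22 rad fully down at its stop; springs back, about 5 to 12 N at the nose. The aluminium plate is 184 mm long, 98 mm wide (y = +-49 mm), 10 mm thick, with rubber ribs
- treadle_press (a point): point on the treadle's top face on its centre line, 150 mm from the hinge, where to press; it goes down 32 mm
- chock: loose plain wooden chock, 0.25 kg, standing on the bench, put in from the treadle's right (-y) side under its nose. Origin on the underside of its block: block 36 (x) x 60 (y) x 56 mm high; a low bar 36 mm wide and 20 mm high runs from it in -y to an upright pull post 36 (x) x 20 (y) x 90 mm high whose centre is at y = -95 mm
- chock_gap (a point): point on top of the chock's low bar (20 mm up), midway between its block and its post, at y = -56 mm of the chock; the free gap from the block to the post's inner face is 55 mm, about 45 mm of it beside the treadle at the start
- paste_pot: bystander, to be left where it is: small plain white straight-sided pot, 56 mm wide, 51 mm high
- loop_tool: bystander, to be left where it is: loop trimming tool, 171 mm long, 12 mm high, wooden handle
- plain_jar: bystander, to be left where it is: plain white open jar, 82 mm wide, 69 mm high

How it is judged:
On the way, in this order (a step that is already met when the one before it is completed fails the run):
1. the chock stands clear of the treadle ((y of chock in the frame of treadle_base below -0.095 m or y of chock in the frame of treadle_base above 0.095 m or x of chock in the frame of treadle_base below -0.13 m) and angle between chock's own z axis and vertical below 0.15 rad and height (world z) of chock below 0.008 m), for 0.2 s.
2. the round key is pressed fully down (its pin sinks) (value of joint key_round above 0.008 m and value of joint pin_round above 0.0035 m), for 0.05 s.
3. the square key is pressed fully down (its pin sinks) (value of joint key_square above 0.008 m and value of joint pin_square above 0.0035 m), for 0.05 s.
4. the long bar key is pressed fully down (its pin sinks) (value of joint key_bar above 0.008 m and value of joint pin_bar above 0.0035 m), for 0.05 s.
5. the treadle is at its stop (value of joint treadle above 0.19 rad), for 0.1 s.
At the end, for the whole second after the job is handed in: Pins of the round, square and bar keys sunk over 3.5 mm, the cross key's not; all keys up (2 mm), treadle up (0.03 rad); chock upright (0.15 rad) and still on the bench, its origin over 95 mm to either side of the treadle's middle line or over 130 mm in front of its middle (all of step 1 and value of joint each of pin_round, pin_square, pin_bar above 0.0035 m and value of joint pin_cross below 0.0035 m and value of joint each of key_round, key_square, key_bar, key_cross below 0.002 m and value of joint treadle below 0.03 rad and linear speed of chock below 0.02 m/s); the robot touches nothing.
It fails at once if the cross-shaped key is pressed (value of joint key_cross above 0.004 m).
It fails at once if a key is pressed before the chock is out (value of joint any of pin_round, pin_square, pin_bar above 0.0035 m and not (y of chock in the frame of treadle_base below -0.095 m or y of chock in the frame of treadle_base above 0.095 m or x of chock in the frame of treadle_base below -0.13 m)).
It fails at once if out of order: square key before round, bar key before square, or treadle pushed down before the bar key ((value of joint pin_square above 0.0035 m and value of joint pin_round below 0.0035 m) or (value of joint pin_bar above 0.0035 m and value of joint pin_square below 0.0035 m) or (value of joint treadle above 0.12 rad and value of joint pin_bar below 0.0035 m)).
It fails at once if two keys down together (value of joint each of key_round, key_square above 0.005 m or value of joint each of key_round, key_bar above 0.005 m or value of joint each of key_round, key_cross above 0.005 m or value of joint each of key_square, key_bar above 0.005 m or value of joint each of key_square, key_cross above 0.005 m or value of joint each of key_bar, key_cross above 0.005 m).
It fails at once if a bystander is moved by more than 4 cm (distance of any of paste_pot, loop_tool, plain_jar from where it was at the start of the episode above 0.04 m).
It also fails if it takes over 58 s, if anything falls off the work surface, if the arm or the gripper's body presses on something with over 40 N, if the wrist force passes 120 N, or if a joint passes its speed limit or range.

## Robot

A 6-joint arm with a two-finger parallel gripper is mounted at the origin on the work surface; the furniture and walls round the work are solid. World frame = base frame: x ahead of the robot, y to its left, z up, the work surface at z = 0. Lengths are in m, angles in rad, forces in N, time in s.
With the tool pointing down it reaches from about 0.425 to 1.125 m from the base axis. Payload 14.9 kg.
Tool frame: the origin (TCP) lies midway between the tips of the shut fingers; the grasp point (between the pads) lies 19 mm behind it; z points along the fingers, y is the line along which they close (so a half turn about z gives the same grasp; the last joint's range is limited). The gripper opens to 91 mm and grips with 3 to 60 N. Pads are 32 mm wide; open, the fingers measure 118 mm over their backs; the gripper's body (76 mm by 178 mm) begins 60 mm behind the grasp point.
Start: joints at [1.224, 0.379, 1.734, -0, 1.028, -0.033], TCP at [0.216, 0.666, 0.214] pointing down, gripper open.
Joint ranges: [-2.77, 2.77], [-0.74, 2.19], [0, 2.66], [-1.06, 4.2], [0.31, 2.87], [-3.08, 3.08]. Speed limits (rad/s): [1.89, 1.89, 2.39, 3.14, 3.14, 3.14].

## Interface

Orientations are given as a unit quaternion [w, x, y, z].
In Python, from workcell import * gives the robot as it stands.
- The arm moves only by the tool carry_out, never from a script. Its argument "increments" is a list of rows, each a list of 7 numbers: the shift along the tool's x, y, z normalised to -1 to 1, where 1 is 0.08 m, then the turn, a rotation vector about the tool's x, y, z normalised to -1 to 1, where 1 is 120 degrees, then the opening, from 0 (shut) to 1 (fully open). A call has 1 to 20 rows; each row is the pose to reach, as a shift and turn from the pose commanded when the call began, along the tool's axes at that moment; what a row does not reach only later rows make up. A row lasts 1/8 s, in which the tool goes at most 62.5 mm and 10.7 degrees, less where a joint would pass 70% of its speed; a pose out of reach is approached as far as the arm can. A call with a number of a shift or a turn outside -1 to 1 is refused whole. A call with a gripper value outside its range is refused whole. The fingers move at their own pace and stop on an object; the grip force is fixed at half the most. Time passes only in rows, so rows that repeat a pose let the fingers close. It gives the time, the measured TCP pose, the force, the opening and the grip force at its end, in the units of the state.
- sense(): the state, without advancing time (a new reading comes with each control period).
- read_camera(name): name is "scene" or "top" or "wrist"; returns the picture (400x640x3 uint8, red, green, blue); there is no depth.
- get_calibration(name): a dict with "fx", "fy", "cx", "cy" (pixels), "rvec" (rotation vector, rad) and "tvec" (3), from world to camera coordinates, as OpenCV has them; the wrist camera has in their place "T_tool_cam" (4x4, takes a point from camera to tool coordinates, whose origin is the TCP and whose axes are the flange's). Camera axes: x right, y down, z forward; pixel columns grow to the right and rows downward; lengths in m; the calibration is good to about 2 mm. A picture is of the moment at which its call begins: read the wrist's pose just before it. get_calibration takes no time and is no camera call.
- job_done(): hands the job in; it is judged then, once.
The state is a dict: "clock": time; "joint_positions": joint angles; "joint_velocities": joint speeds; "joint_torque": joint torques, N m; "tool_pos": TCP position; "ee_rot": TCP orientation; "force": force on the tool from outside, world axes, zero at the start; "wrist_torque": the same for the moment, N m; "grip_width": finger opening in m; "finger_force": force on a finger pad.
Only numpy, scipy, OpenCV 4.12 (cv2) and the standard library are available. Lean on these libraries where they do the work, as an engineer would, in place of code of your own. Each camera call takes 0.05 s, during which the arm holds its last target. There are 200 camera calls.

## Working session

There is one attempt and no reset: what is moved stays moved. The work goes in short steps, Python scripts to look and compute and a tool call to move; the robot and the scene stay as the last step left them, time stands still between calls to the robot, and variables do not carry over. Pictures are saved under pics/ and viewed, at most 10 in all, crops included, and the job is handed in when it is done.

Besides the shell and the picture viewer there is one more tool, called after "Request:" in YAML: its name, and indented under it one key for each argument. carry_out: Moves the arm, as the interface text tells. Scaled input: -1 to 1 covers 0.08 m each way for a shift and 120 degrees each way for a turn. Its arguments: {"type":"object","properties":{"increments":{"type":"array"}},"required":["increments"]}

```bash
ls; mkdir -p pics; python3 - <<'E'
from workcell import *
import cv2
s=sense();print(s)
for n in("scene","top"):
    im=read_camera(n);cv2.imwrite(f"pics/{n}0.png",im[:,:,::-1]);print(n,get_calibration(n))
print(get_calibration("wrist"))
E
```

```text
pics
{'clock': 0.0, 'joint_positions': array([ 1.22371713e+00,  3.79412029e-01,  1.73479289e+00, -2.09098062e-05,
        1.02850887e+00, -3.33360253e-02]), 'joint_velocities': array([ 0.00027217,  0.00147366, -0.00271037,  0.00044792,  0.00039874,
        0.00035865]), 'joint_torque': array([ 1.72905326e-03, -7.63738918e+01, -4.34369874e+01,  6.50733174e-02,
        4.25168162e-02, -5.87921204e-05]), 'tool_pos': array([0.21592987, 0.66543426, 0.21327984]), 'ee_rot': array([-9.71918284e-05,  1.56223618e-01,  9.87721553e-01, -5.52149385e-04]), 'force': array([-0.90503001,  0.60712362, -0.29279776]), 'wrist_torque': array([-0.02629542, -0.07844724,  0.02779995]), 'finger_force': 0.0, 'grip_width': 0.09139705063126186}
scene {'fx': 364.1001589338286, 'fy': 364.1001589338286, 'cx': 316.77761689840503, 'cy': 203.45315192571488, 'rvec': array([ 1.99175475, -0.97151422,  0.53064538]), 'tvec': array([-0.40115853,  0.27876494,  0.81479035])}
top {'fx': 492.55225415916584, 'fy': 492.55225415916584, 'cx': 314.1867697534498, 'cy': 194.4019056273994, 'rvec': array([ 2.16582002, -2.12702755,  0.16678105]), 'tvec': array([-0.05094582,  0.56762449,  1.32555898])}
{'fx': 354.8415466231021, 'fy': 354.8415466231021, 'cx': 326.6152494782827, 'cy': 196.73406225328728, 'T_tool_cam': array([[-4.82446622e-04, -9.69317138e-01, -2.45813044e-01,
         6.81510635e-02],
       [ 9.99999883e-01, -4.73487158e-04, -9.55496444e-05,
        -1.44794029e-03],
       [-2.37714117e-05, -2.45813061e-01,  9.69317254e-01,
        -1.70841656e-01],
       [ 0.00000000e+00,  0.00000000e+00,  0.00000000e+00,
         1.00000000e+00]])}
```

View pics/top0.png

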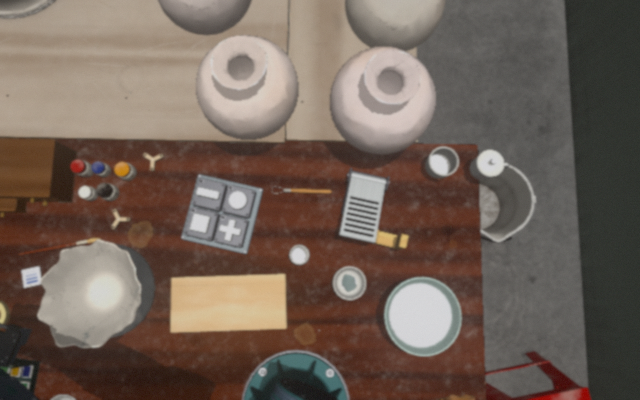

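View pics/scene0.png

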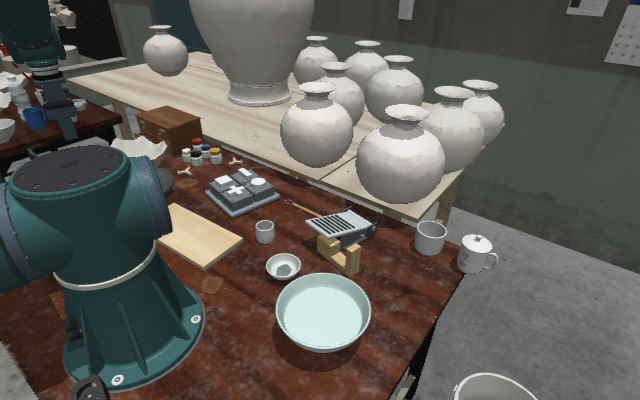

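The top view shows the board at about (222,214). Its keys are bar (208,192), round (237,198), square (200,222) and cross (230,230). The treadle is at (362,207) with its nose downwards, and the chock shows on its right at (393,240). The scene view shows the same layout: board (242,190), treadle (340,225), chock (340,253). Next I'll segment and enlarge.

```bash
cat > h.py <<'E'
import numpy as np, cv2
from workcell import *
from scipy.spatial.transform import Rotation as R
def cam(n,s=None):
    c=get_calibration(n);K=np.array([[c['fx'],0,c['cx']],[0,c['fy'],c['cy']],[0,0,1]])
    if 'rvec' in c:
        Rm=cv2.Rodrigues(np.array(c['rvec']))[0];t=np.array(c['tvec'])
    else:
        T=np.eye(4);q=s['ee_rot'];T[:3,:3]=R.from_quat(q,scalar_first=True).as_matrix();T[:3,3]=s['tool_pos']
        W=np.linalg.inv(T@np.array(c['T_tool_cam']));Rm=W[:3,:3];t=W[:3,3]
    return K,Rm,t
def ray(C,p):
    K,Rm,t=C;d=Rm.T@np.linalg.solve(K,[p[0],p[1],1.]);return -Rm.T@t,d
def onz(C,p,z):
    o,d=ray(C,p);return o+d*(z-o[2])/d[2]
def tri(C1,p1,C2,p2):
    P=[C[0]@np.c_[C[1],C[2]] for C in(C1,C2)]
    X=cv2.triangulatePoints(P[0],P[1],np.array(p1,float).reshape(2,1),np.array(p2,float).reshape(2,1))
    return (X[:3]/X[3]).ravel()
def proj(C,X): 
    p=C[0]@(C[1]@np.array(X)+C[2]);return p[:2]/p[2]
E
python3 - <<'E'
import cv2,numpy as np
t=cv2.imread('pics/top0.png');s=cv2.imread('pics/scene0.png')
a=cv2.resize(t[160:260,175:275],None,fx=4,fy=4,interpolation=cv2.INTER_CUBIC)
b=cv2.resize(t[160:260,325:425],None,fx=4,fy=4,interpolation=cv2.INTER_CUBIC)
c=cv2.resize(s[160:220,195:295],None,fx=4,fy=4,interpolation=cv2.INTER_CUBIC)
d=cv2.resize(s[200:275,290:390],None,fx=4,fy=4,interpolation=cv2.INTER_CUBIC)
o=np.zeros((700,800,3),np.uint8);o[:400,:400]=a;o[:400,400:]=b;o[400:640,:400]=c;o[400:700,400:]=d
cv2.imwrite('pics/c1.png',cv2.resize(o,(685,600)))
from h import *
for n,im,(x0,y0,x1,y1),th in(("top",t,(175,165,270,260),195),("scene",s,(200,160,285,220),200)):
    C=cam(n);g=cv2.cvtColor(im,cv2.COLOR_BGR2GRAY);print(n,np.percentile(g[y0:y1,x0:x1],[50,80,90,95,99]))
    m=np.zeros_like(g);m[y0:y1,x0:x1]=(g[y0:y1,x0:x1]>th)*255
    k,l,st,ce=cv2.connectedComponentsWithStats(m,connectivity=4)
    for i in range(1,k):
        if st[i,4]>40: print(st[i],ce[i],onz(C,ce[i],.07).round(4))
    hs=cv2.cvtColor(im,cv2.COLOR_BGR2HSV)
    print('chock px',hs[240,402] if n=='top' else hs[262,340])
E
```

```text
top [ 89. 143. 171. 210. 213.]
[197 188  21  10 117] [207.39316239 192.55555556] [0.564  0.2498 0.07  ]
[229 192  17  16 202] [237.04455446 199.43564356] [0.5466 0.1686 0.07  ]
[191 214  17  18 219] [199.16438356 222.56621005] [0.4819 0.2679 0.07  ]
[220 220  19  20 157] [229.33757962 229.52229299] [0.4646 0.1859 0.07  ]
chock px [ 20 123 208]
scene [ 67.   129.   149.   224.05 239.  ]
[239 168  13   8  48] [244.875  171.5625] [0.5623 0.2444 0.07  ]
[215 175  17   9  86] [222.96511628 179.1744186 ] [0.4802 0.2629 0.07  ]
[251 178  14   7  79] [257.56962025 180.94936709] [0.5445 0.1642 0.07  ]
[228 186  16   8  77] [235.55844156 189.33766234] [0.4628 0.1813 0.07  ]
chock px [ 19 101 208]
```

View pics/c1.png

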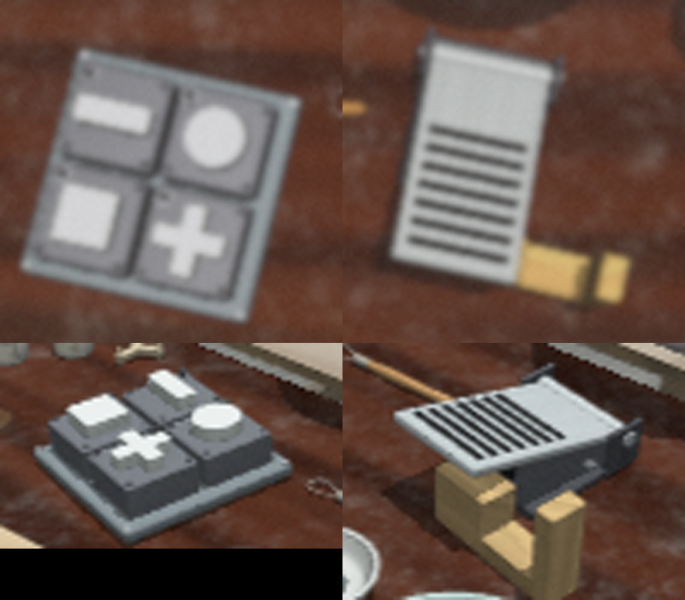

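The crops show the bar top-left, round top-right, square bottom-left and cross bottom-right. The treadle's nose is at the bottom, with the chock's bar and post sticking out to its right. Key centres from the two cameras agree within 5 mm at z=0.07. Next are the key heights and the chock and treadle geometry.

```bash
python3 - <<'E'
from h import *
T=cam('top');S=cam('scene')
K={'bar':([207.4,192.56],[244.9,171.56]),'round':([237.04,199.44],[257.57,180.95]),'sq':([199.16,222.57],[222.97,179.17]),'cross':([229.34,229.52],[235.56,189.34])}
P={k:tri(T,a,S,b) for k,(a,b) in K.items()}
for k,v in P.items(): print(k,v.round(4))
bx=(P['bar']-P['sq']+P['round']-P['cross'])/2;print('board x',np.linalg.norm(bx),np.degrees(np.arctan2(bx[1],bx[0])))
# crop-derived corners: top crop b -> px ; scene crop d
f=700/600
tp=lambda u,v:(325+(u*800/685-400)/4,160+v*f/4)
sp=lambda u,v:(290+(u*800/685-400)/4,200+(v*f-400)/4)
# treadle top corners: nose-left,nose-right ; chock post top corners far-left/near-right
for n,a,b in(('noseL',(392,258),(393,412)),('noseR',(519,284),(474,470)),('hingeR',(552,75),(617,428)),('hingeL',(433,45),(547,380))):
    print(n,tri(T,tp(*a),S,sp(*b)).round(4))
print('post ctr',tri(T,tp(615,278),S,sp(560,501)).round(4), onz(T,tp(615,278),.09).round(4))
for n in('top','scene'):
    im=cv2.imread(f'pics/{n}0.png');h=cv2.cvtColor(im,cv2.COLOR_BGR2HSV)
    m=cv2.inRange(h,(14,70,90),(28,255,255));r=(360,220,420,260) if n=='top' else (305,225,370,280)
    z=np.zeros_like(m);z[r[1]:r[3],r[0]:r[2]]=m[r[1]:r[3],r[0]:r[2]]
    k,l,st,ce=cv2.connectedComponentsWithStats(z);print(n,[(st[i],ce[i].round(1)) for i in range(1,k) if st[i,4]>20])
    if n=='top':
        for i in range(1,k):
            if st[i,4]>20:
                c,_=cv2.findContours((l==i).astype(np.uint8),0,2);q=cv2.minAreaRect(c[0]);print(q,[onz(T,p,.09).round(3)[:2] for p in cv2.boxPoints(q)])
for p in((300,255),(350,283),(422,316)): print(onz(T,p,.05).round(3))
E
```

```text
bar [0.5651 0.25   0.0667]
round [0.5474 0.1687 0.0669]
sq [0.4826 0.2682 0.0668]
cross [0.4653 0.1861 0.0668]
board x 0.08421527263787743 -12.204689034922858
noseL [ 0.4542 -0.1103  0.0867]
noseR [ 0.4351 -0.2078  0.0886]
hingeR [ 0.6068 -0.2399  0.0417]
hingeL [ 0.6329 -0.1454  0.035 ]
post ctr [ 0.4408 -0.2813  0.0933] [ 0.4409 -0.2818  0.09  ]
top [(array([375, 229,  23,  19, 304], dtype=int32), array([386.2, 238.7])), (array([398, 233,  12,  16, 147], dtype=int32), array([403.2, 240.5]))]
((386.0882263183594, 238.64707946777344), (20.858062744140625, 14.794672966003418), 14.03624439239502) [array([ 0.434, -0.201]), array([ 0.472, -0.211]), array([ 0.459, -0.265]), array([ 0.421, -0.255])]
((403.0588684082031, 240.76473999023438), (9.701424598693848, 15.522278785705566), 14.03624439239502) [array([ 0.425, -0.26 ]), array([ 0.465, -0.271]), array([ 0.459, -0.295]), array([ 0.419, -0.285])]
scene [(array([317, 235,  44,  42, 928], dtype=int32), array([340.4, 253.9]))]
[ 0.4   -0.005  0.05 ]
[ 0.328 -0.141  0.05 ]
[ 0.245 -0.334  0.05 ]
```

```bash
cat >> h.py <<'E'
def down(yaw): # tool z down, tool y at yaw(deg)
    a=np.radians(yaw);y=np.array([np.cos(a),np.sin(a),0]);z=np.array([0,0,-1.]);return np.c_[np.cross(y,z),y,z]
def inc(p0,R0,p1,R1):
    return np.r_[R0.T@(np.array(p1)-p0)/.08, R.from_matrix(R0.T@R1).as_rotvec()/np.radians(120)].round(3)
E
python3 - <<'E'
from h import *
s=sense();p=s['tool_pos'];M=R.from_quat(s['ee_rot'],scalar_first=True).as_matrix()
W=[(.216,.665,.213,71.9),(.40,.25,.213,35),(.45,-.05,.213,5),(.443,-.275,.213,-14)]
L=[]
for a,b in zip(W,W[1:]):
    n=int(np.ceil(np.hypot(b[0]-a[0],b[1]-a[1])/.085))
    L+=[np.array(a)+(np.array(b)-a)*i/n for i in range(1,n+1)]
for w in L:
    N=down(w[3]);print(w.round(3),inc(p,M,w[:3],N).tolist());p,M=w[:3],N
E
```

```text
[ 0.247  0.596  0.213 65.75 ] [-0.634, -0.709, 0.005, -0.0, 0.0, 0.052]
[ 0.277  0.527  0.213 59.6  ] [-0.705, -0.631, 0.0, 0.0, 0.0, 0.051]
[ 0.308  0.458  0.213 53.45 ] [-0.768, -0.552, 0.0, 0.0, 0.0, 0.051]
[ 0.339  0.388  0.213 47.3  ] [-0.823, -0.466, 0.0, 0.0, 0.0, 0.051]
[ 0.369  0.319  0.213 41.15 ] [-0.868, -0.375, 0.0, 0.0, 0.0, 0.051]
[ 0.4    0.25   0.213 35.   ] [-0.903, -0.28, 0.0, 0.0, 0.0, 0.051]
[ 0.413  0.175  0.213 27.5  ] [-0.858, -0.41, 0.0, 0.0, 0.0, 0.062]
[ 0.425  0.1    0.213 20.   ] [-0.904, -0.294, 0.0, 0.0, 0.0, 0.063]
[ 0.438  0.025  0.213 12.5  ] [-0.934, -0.174, 0.0, 0.0, 0.0, 0.062]
[ 0.45  -0.05   0.213  5.   ] [-0.949, -0.05, 0.0, 0.0, 0.0, 0.063]
[ 0.448 -0.125  0.213 -1.333] [-0.931, -0.111, 0.0, 0.0, 0.0, 0.053]
[ 0.445 -0.2    0.213 -7.667] [-0.938, -0.007, 0.0, 0.0, 0.0, 0.053]
[  0.443  -0.275   0.213 -14.   ] [-0.933, 0.096, 0.0, 0.0, 0.0, 0.053]
```

Request:
carry_out:
  increments:
    - [-0.634, -0.709, 0, 0, 0, 0.052, 1]
    - [-0.634, -0.709, 0, 0, 0, 0.052, 1]
    - [-0.634, -0.709, 0, 0, 0, 0.052, 1]

```text
clock: 0.48
tool_pos: [0.2472, 0.5959, 0.214]
ee_rot: [-0.0, 0.21, 0.978, 0.0]
force: [-0.4, 0.2, -0.1]
grip_width: 0.0911
finger_force: 0.0
```

Request:
carry_out:
  increments:
    - [-0.705, -0.631, 0, 0, 0, 0.051, 1]
    - [-0.705, -0.631, 0, 0, 0, 0.051, 1]
    - [-0.705, -0.631, 0, 0, 0, 0.051, 1]

```text
clock: 0.85
tool_pos: [0.2777, 0.5277, 0.2142]
ee_rot: [-0.0, 0.261, 0.965, 0.0]
force: [-0.5, -0.1, 0.1]
grip_width: 0.0912
finger_force: 0.0
```

Tracking is good, so I'll send the rest in a batch.

Request:
carry_out:
  increments:
    - [-0.768, -0.552, 0, 0, 0, 0.051, 1]
    - [-0.768, -0.552, 0, 0, 0, 0.051, 1]

```text
clock: 1.1
tool_pos: [0.3086, 0.4574, 0.2139]
ee_rot: [-0.0, 0.313, 0.95, -0.0]
force: [-0.0, 0.2, 0.9]
grip_width: 0.0913
finger_force: 0.0
```

Request:
carry_out:
  increments:
    - [-0.823, -0.466, 0, 0, 0, 0.051, 1]
    - [-0.823, -0.466, 0, 0, 0, 0.051, 1]

```text
clock: 1.35
tool_pos: [0.3397, 0.3882, 0.2141]
ee_rot: [0.0, 0.363, 0.932, 0.0]
force: [0.4, 0.8, 0.9]
grip_width: 0.0911
finger_force: 0.0
```

Request:
carry_out:
  increments:
    - [-0.868, -0.375, 0, 0, 0, 0.051, 1]
    - [-0.868, -0.375, 0, 0, 0, 0.051, 1]

```text
clock: 1.6
tool_pos: [0.3708, 0.3192, 0.2142]
ee_rot: [0.0, 0.413, 0.911, 0.0]
force: [-0.1, 0.1, 0.2]
grip_width: 0.0911
finger_force: 0.0
```

Request:
carry_out:
  increments:
    - [-0.903, -0.28, 0, 0, 0, 0.051, 1]
    - [-0.903, -0.28, 0, 0, 0, 0.051, 1]

```text
clock: 1.85
tool_pos: [0.4019, 0.2502, 0.2142]
ee_rot: [0.0, 0.461, 0.888, 0.0]
force: [0.2, 1.4, -1.1]
grip_width: 0.0912
finger_force: 0.0
```

Request:
carry_out:
  increments:
    - [-0.858, -0.41, 0, 0, 0, 0.062, 1]
    - [-0.858, -0.41, 0, 0, 0, 0.062, 1]

```text
clock: 2.1
tool_pos: [0.4141, 0.175, 0.2141]
ee_rot: [0.0, 0.517, 0.856, 0.0]
force: [0.0, 1.3, -0.8]
grip_width: 0.0914
finger_force: 0.0
```

Request:
carry_out:
  increments:
    - [-0.904, -0.294, 0, 0, 0, 0.063, 1]
    - [-0.904, -0.294, 0, 0, 0, 0.063, 1]

```text
clock: 2.35
tool_pos: [0.4272, 0.1, 0.2142]
ee_rot: [0.0, 0.572, 0.82, 0.0]
force: [-0.4, 0.3, -0.5]
grip_width: 0.0914
finger_force: 0.0
```

Request:
carry_out:
  increments:
    - [-0.934, -0.174, 0, 0, 0, 0.062, 1]
    - [-0.934, -0.174, 0, 0, 0, 0.062, 1]

```text
clock: 2.6
tool_pos: [0.44, 0.0249, 0.2142]
ee_rot: [0.0, 0.624, 0.781, 0.0]
force: [0.2, 0.4, 0.1]
grip_width: 0.0913
finger_force: 0.0
```

Request:
carry_out:
  increments:
    - [-0.949, -0.05, 0, 0, 0, 0.063, 1]
    - [-0.949, -0.05, 0, 0, 0, 0.063, 1]

```text
clock: 2.85
tool_pos: [0.453, -0.05, 0.2141]
ee_rot: [0.0, 0.674, 0.738, 0.0]
force: [-0.4, 1.1, 0.1]
grip_width: 0.0911
finger_force: 0.0
```

Request:
carry_out:
  increments:
    - [-0.931, -0.111, 0, 0, 0, 0.053, 1]
    - [-0.931, -0.111, 0, 0, 0, 0.053, 1]

```text
clock: 3.1
tool_pos: [0.4503, -0.125, 0.214]
ee_rot: [0.0, 0.714, 0.7, 0.0]
force: [-0.4, -0.6, -0.1]
grip_width: 0.091
finger_force: 0.0
```

Request:
carry_out:
  increments:
    - [-0.938, -0.007, 0, 0, 0, 0.053, 1]
    - [-0.938, -0.007, 0, 0, 0, 0.053, 1]

```text
clock: 3.35
tool_pos: [0.4484, -0.1999, 0.214]
ee_rot: [0.0, 0.752, 0.659, 0.0]
force: [0.2, 0.0, 0.1]
grip_width: 0.0912
finger_force: 0.0
```

Request:
carry_out:
  increments:
    - [-0.933, 0.096, 0, 0, 0, 0.053, 1]
    - [-0.933, 0.096, 0, 0, 0, 0.053, 1]
    - [-0.933, 0.096, 0, 0, 0, 0.053, 1]
    - [-0.933, 0.096, 0, 0, 0, 0.053, 1]

```text
clock: 3.85
tool_pos: [0.4457, -0.2725, 0.2137]
ee_rot: [-0.0, 0.787, 0.617, 0.0]
force: [-0.4, 0.3, -0.2]
grip_width: 0.091
finger_force: 0.0
```

```bash
python3 - <<'E'
from h import *
s=sense();im=read_camera('wrist');cv2.imwrite('pics/w1.png',im[:,:,::-1])
C=cam('wrist',s);print(s['clock'],s['tool_pos'],s['joint_positions'].round(2))
import pickle;pickle.dump(C,open('w1.pkl','wb'))
print(proj(C,[.441,-.28,.09]))
E
```

```text
3.85 [ 0.44569614 -0.27247083  0.21373052] [-0.59  0.1   2.09  0.    0.95 -0.35]
[322.67653078 198.13773123]
```

View pics/w1.png

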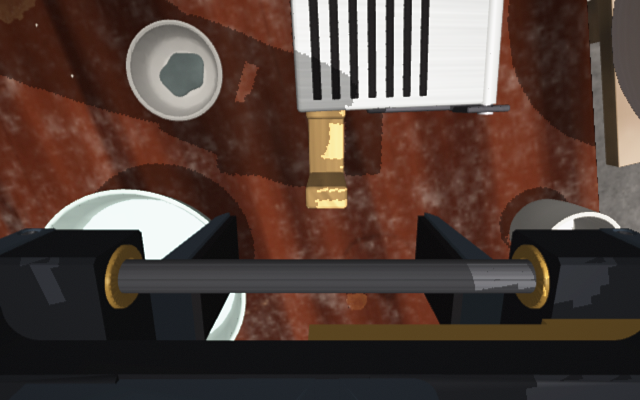

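The wrist view shows the post top at cols 306–348, rows 187–208, centred near (327,198), with the low bar running up to the treadle edge at row 110. The chock is square to the image. The big bowl at lower left (right edge about col 245) sits close to the near finger's path, so I'll keep the opening small there.

```bash
python3 - <<'E'
from h import *
import pickle
C=pickle.load(open('w1.pkl','rb'));T=cam('top');S=cam('scene')
x=tri(C,(327,198),T,(403.2,240.7));print(x, onz(C,(327,198),.09), tri(C,(327,198),S,(290+(560*800/685-400)/4,200+(501*7/6-400)/4)))
s=sense();p=s['tool_pos'];M=R.from_quat(s['ee_rot'],scalar_first=True).as_matrix()
q=onz(C,(327,198),.09)
# bar edge direction: post centre to bar base near block
print('yaw',np.degrees(np.arctan2(*(onz(C,(327,115),.056)-q)[1::-1]*[1,1])))
for z in(.213,.05): print(inc(p,M,[q[0],q[1],z],down(-14)).tolist())
print('bowl edge',[onz(C,(245,290),z).round(3) for z in(.05,.08)], 'px/dir',down(-14).round(3).tolist())
# bowl rim height: right edge of rim in wrist vs top
E
```

```text
[ 0.44298451 -0.28108013  0.08018016] [ 0.44462953 -0.28076316  0.09      ] [ 0.44430679 -0.28017162  0.09041996]
yaw 76.24087152987441
[-0.103, 0.011, 0.01, -0.0, -0.0, 0.002]
[-0.103, 0.012, 2.048, -0.0, -0.0, 0.002]
bowl edge [array([ 0.336, -0.367,  0.05 ]), array([ 0.347, -0.352,  0.08 ])] px/dir [[0.242, 0.97, 0.0], [0.97, -0.242, 0.0], [0.0, 0.0, -1.0]]
```

Request:
carry_out:
  increments:
    - [-0.1, 0.011, 0.5, 0, 0, 0.002, 0.8]
    - [-0.1, 0.011, 1, 0, 0, 0.002, 0.8]
    - [-0.1, 0.011, 1, 0, 0, 0.002, 0.8]

```text
clock: 4.28
tool_pos: [0.4431, -0.2802, 0.1319]
ee_rot: [-0.002, 0.788, 0.615, -0.001]
force: [-0.5, 0.3, 0.8]
grip_width: 0.073
finger_force: 0.0
```

Request:
carry_out:
  increments:
    - [0, 0, 0.4, 0, 0, 0, 0.8]
    - [0, 0, 0.8, 0, 0, 0, 0.8]
    - [0, 0, 1, 0, 0, 0, 0.8]
    - [0, 0, 1, 0, 0, 0, 0.8]
    - [0, 0, 1, 0, 0, 0, 0.8]

```text
clock: 4.9
tool_pos: [0.4452, -0.2825, 0.0553]
ee_rot: [0.001, 0.789, 0.615, 0.0]
force: [-0.7, -0.4, -0.6]
grip_width: 0.0731
finger_force: 0.0
```

Request:
carry_out:
  increments:
    - [0, 0, 0.12, 0, 0, 0, 0.8]
    - [0, 0, 0.12, 0, 0, 0, 0]
    - [0, 0, 0.12, 0, 0, 0, 0]
    - [0, 0, 0.12, 0, 0, 0, 0]
    - [0, 0, 0.12, 0, 0, 0, 0]
    - [0, 0, 0.12, 0, 0, 0, 0]
    - [0, 0, 0.12, 0, 0, 0, 0]
    - [0, 0, 0.12, 0, 0, 0, 0]

```text
clock: 5.9
tool_pos: [0.4444, -0.2822, 0.0444]
ee_rot: [0.0, 0.789, 0.615, -0.0]
force: [-1.7, 0.4, 3.8]
grip_width: 0.0362
finger_force: 30.0
```

Request:
carry_out:
  increments:
    - [-0.15, 0, -0.01, 0, 0, 0, 0]
    - [-0.3, 0, -0.01, 0, 0, 0, 0]
    - [-0.45, 0, -0.01, 0, 0, 0, 0]
    - [-0.6, 0, -0.01, 0, 0, 0, 0]
    - [-0.75, 0, -0.01, 0, 0, 0, 0]
    - [-0.75, 0, -0.01, 0, 0, 0, 0]

```text
clock: 6.65
tool_pos: [0.4296, -0.3412, 0.0451]
ee_rot: [0.0, 0.789, 0.614, 0.0]
force: [0.1, 0.4, -2.3]
grip_width: 0.0358
finger_force: 30.0
```

Request:
carry_out:
  increments:
    - [-0.15, 0, 0, 0, 0, 0, 0]
    - [-0.3, 0, 0, 0, 0, 0, 0]
    - [-0.45, 0, 0, 0, 0, 0, 0]
    - [-0.6, 0, 0, 0, 0, 0, 0]
    - [-0.7, 0, 0, 0, 0, 0, 0]
    - [-0.7, 0, 0, 0, 0, 0, 0]
    - [-0.7, 0, 0, 0, 0, 0, 0]

```text
clock: 7.52
tool_pos: [0.416, -0.3944, 0.0451]
ee_rot: [-0.0, 0.789, 0.615, -0.0]
force: [0.2, 0.0, -2.8]
grip_width: 0.0361
finger_force: 30.0
```

```bash
python3 - <<'E'
from h import *
a=read_camera('top')[:,:,::-1];b=read_camera('scene')[:,:,::-1]
o=np.vstack([cv2.resize(a[150:350,280:480],(600,600))[:, :],])
c=cv2.resize(b[190:340,270:470],(400,300))
o=np.zeros((600,800,3),np.uint8);o[:400,:400]=cv2.resize(a[150:350,280:480],(400,400));o[:300,400:]=c
cv2.imwrite('pics/c2.png',o)
E
```

```text
(no output)
```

View pics/c2.png

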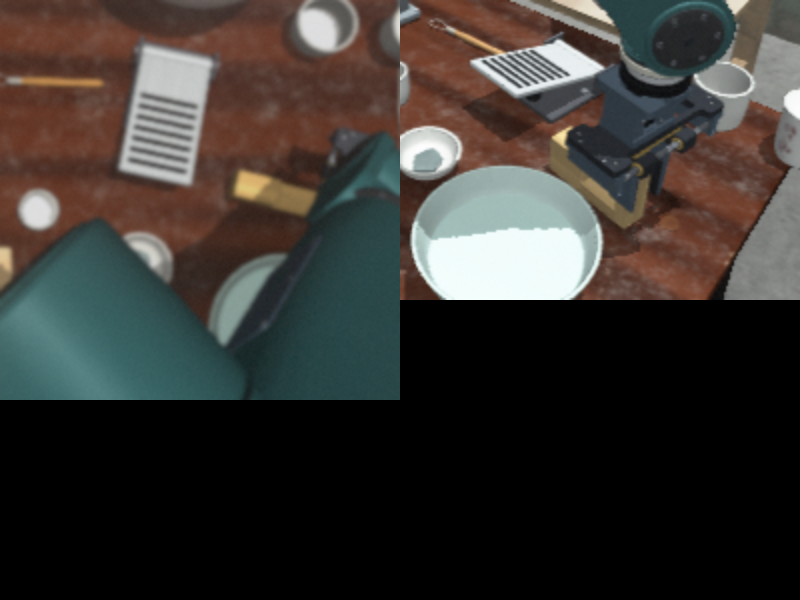

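The top view shows the chock's block well to the right of the treadle, with a clear gap. In the scene view the chock stands upright in the gripper and the bystanders haven't moved. I'll set it down, release and rise, then head for the keys.

Request:
carry_out:
  increments:
    - [0, 0, 0.01, 0, 0, 0, 0]
    - [0, 0, 0.012, 0, 0, 0, 0]
    - [0, 0, 0.012, 0, 0, 0, 0.6]
    - [0, 0, 0.012, 0, 0, 0, 0.6]
    - [0, 0, 0.012, 0, 0, 0, 0.6]
    - [0, 0, 0.012, 0, 0, 0, 0.6]

```text
clock: 8.38
tool_pos: [0.4161, -0.3946, 0.0442]
ee_rot: [0.0, 0.789, 0.615, 0.0]
force: [0.7, -0.4, 0.5]
grip_width: 0.0547
finger_force: 0.0
```

Request:
carry_out:
  increments:
    - [0, 0, -0.2, 0, 0, 0, 0.6]
    - [0, 0, -0.6, 0, 0, 0, 0.6]
    - [0, 0, -1, 0, 0, 0, 0.6]
    - [0, 0, -1, 0, 0, 0, 0.6]

```text
clock: 8.88
tool_pos: [0.4173, -0.3959, 0.1275]
ee_rot: [0.002, 0.789, 0.615, 0.0]
force: [-0.3, 0.8, -0.1]
grip_width: 0.0547
finger_force: 0.0
```

Request:
carry_out:
  increments:
    - [0, 0, -0.8, 0, 0, 0, 0]
    - [0, 0, -0.8, 0, 0, 0, 0]

```text
clock: 9.12
tool_pos: [0.4176, -0.3961, 0.1921]
ee_rot: [0.003, 0.789, 0.615, 0.0]
force: [1.1, -0.1, 0.5]
grip_width: 0.0378
finger_force: 0.0
```

```bash
python3 - <<'E'
from h import *
s=sense();p=s['tool_pos'];M=R.from_quat(s['ee_rot'],scalar_first=True).as_matrix()
print(s['clock'],p,s['grip_width'])
im=read_camera('wrist')[:,:,::-1];cv2.imwrite('pics/w2.png',im)
L=[p+(np.array([.535,.17,.19])-p)*i/7 for i in range(1,8)]
for w in L:
    N=down(-12.2);print(w.round(3),inc(p,M,w,N).tolist());p,M=w,N
E
```

```text
9.125 [ 0.41756807 -0.39612994  0.19207278] 0.037813343814538714
[ 0.434 -0.315  0.192] [1.032, -0.044, 0.0, 0.002, 0.002, -0.016]
[ 0.451 -0.234  0.191] [1.032, -0.009, 0.004, 0.0, 0.0, 0.0]
[ 0.468 -0.154  0.191] [1.032, -0.009, 0.004, 0.0, 0.0, 0.0]
[ 0.485 -0.073  0.191] [1.032, -0.009, 0.004, 0.0, 0.0, 0.0]
[0.501 0.008 0.191] [1.032, -0.009, 0.004, 0.0, 0.0, 0.0]
[0.518 0.089 0.19 ] [1.032, -0.009, 0.004, 0.0, 0.0, 0.0]
[0.535 0.17  0.19 ] [1.032, -0.009, 0.004, 0.0, 0.0, 0.0]
```

View pics/w2.png

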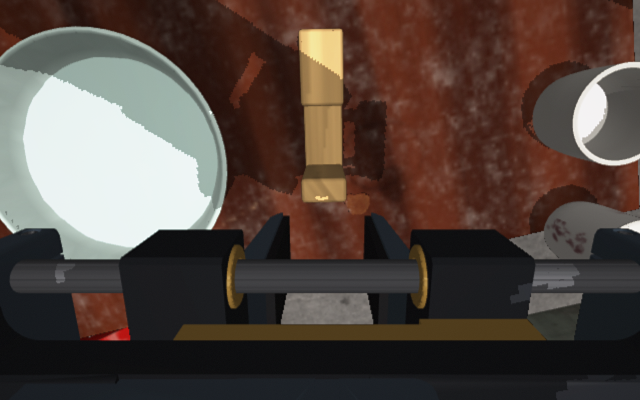

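The chock stands upright and clear (block at (321,65), post top at (323,190)). Now over to the board.

Request:
carry_out:
  increments:
    - [1, -0.044, 0, 0, 0, -0.016, 0]
    - [1, -0.044, 0, 0, 0, -0.016, 0]

```text
clock: 9.43
tool_pos: [0.4315, -0.3135, 0.1867]
ee_rot: [-0.001, 0.778, 0.628, -0.0]
force: [0.4, 0.1, 0.3]
grip_width: 0.0137
finger_force: 0.0
```

Request:
carry_out:
  increments:
    - [1, 0, 0, 0, 0, 0, 0]
    - [1, 0, 0, 0, 0, 0, 0]

```text
clock: 9.68
tool_pos: [0.4488, -0.2357, 0.1872]
ee_rot: [-0.001, 0.778, 0.628, -0.0]
force: [0.2, -0.6, 0.4]
grip_width: 0.0005
finger_force: 0.0
```

Request:
carry_out:
  increments:
    - [1, 0, 0, 0, 0, 0, 0]
    - [1, 0, 0, 0, 0, 0, 0]

```text
clock: 9.93
tool_pos: [0.4661, -0.158, 0.1876]
ee_rot: [-0.0, 0.778, 0.628, -0.0]
force: [-0.2, -0.8, -1.0]
grip_width: 0.0003
finger_force: 0.0
```

Request:
carry_out:
  increments:
    - [1, 0, 0, 0, 0, 0, 0]
    - [1, 0, 0, 0, 0, 0, 0]

```text
clock: 10.18
tool_pos: [0.4833, -0.0801, 0.1878]
ee_rot: [-0.0, 0.778, 0.628, -0.0]
force: [0.2, -0.6, 0.2]
grip_width: 0.0001
finger_force: 0.0
```

Request:
carry_out:
  increments:
    - [1, 0, 0, 0, 0, 0, 0]
    - [1, 0, 0, 0, 0, 0, 0]

```text
clock: 10.42
tool_pos: [0.5004, -0.002, 0.1879]
ee_rot: [-0.0, 0.778, 0.628, -0.0]
force: [0.2, -0.4, -0.1]
grip_width: 0.0004
finger_force: 0.0
```

Request:
carry_out:
  increments:
    - [1, 0, 0, 0, 0, 0, 0]
    - [1, 0, 0, 0, 0, 0, 0]

```text
clock: 10.68
tool_pos: [0.5175, 0.076, 0.188]
ee_rot: [0.0, 0.778, 0.628, -0.0]
force: [-0.5, -1.0, 0.2]
grip_width: 0.0004
finger_force: 0.0
```

Request:
carry_out:
  increments:
    - [1, 0, 0, 0, 0, 0, 0]
    - [1, 0, 0, 0, 0, 0, 0]
    - [1, 0, 0, 0, 0, 0, 0]
    - [1, 0, 0, 0, 0, 0, 0]

```text
clock: 11.18
tool_pos: [0.5336, 0.1515, 0.1879]
ee_rot: [-0.0, 0.779, 0.628, -0.0]
force: [-0.7, 0.1, -0.4]
grip_width: 0.0004
finger_force: 0.0
```

```bash
python3 - <<'E'
from h import *
s=sense();im=read_camera('wrist')[:,:,::-1].copy();cv2.imwrite('pics/w3.png',im);C=cam('wrist',s);T=cam('top')
print(s['clock'],s['tool_pos'],s['ee_rot'].round(3))
g=cv2.cvtColor(im,cv2.COLOR_BGR2GRAY);m=(g>195).astype(np.uint8)
k,l,st,ce=cv2.connectedComponentsWithStats(m,connectivity=4)
tp=[('bar',(207.4,192.56)),('round',(237.04,199.44)),('sq',(199.16,222.57)),('cross',(229.34,229.52))]
for n,q in tp:
    print(n,'expect px',proj(C,onz(T,q,.07)).round(1))
for i in range(1,k):
    if st[i,4]>300: print(st[i],ce[i].round(1),onz(C,ce[i],.07).round(4))
E
```

```text
11.175 [0.53356241 0.15152721 0.18788764] [-0.     0.779  0.628 -0.   ]
bar expect px [337.4  59.3]
round expect px [337. 167.]
sq expect px [227.3  59.1]
cross expect px [235.1 167.5]
[  528     0   104   246 12324] [563.8  99.7] [0.7314 0.1829 0.07  ]
[195   7 193  37 666] [294.3  11.1] [0.5397 0.2895 0.07  ]
[   0   10  102  128 9004] [40.8 76.2] [0.3374 0.2867 0.07  ]
[ 295   12   92   96 6108] [345.6  59.6] [0.5701 0.2483 0.07  ]
[386  14   9  91 495] [389.9  60.3] [0.6031 0.2406 0.07  ]
[ 199   29   61   60 3438] [229.9  58. ] [0.484  0.2682 0.07  ]
[ 311  133   63   72 3174] [342.5 168.1] [0.5508 0.1667 0.07  ]
[ 204  134   68   67 2045] [237.7 167.3] [0.4667 0.1856 0.07  ]
[548 241  45  18 579] [571.5 251.5] [0.7313 0.0521 0.07  ]
[121 244  40  15 321] [145.  253.3] [0.3667 0.1296 0.07  ]
[  72  293  112   45 3325] [123.9 308.5] [0.3296 0.0822 0.07  ]
[ 551  293   31   47 1058] [565.2 311.2] [ 0.723  -0.0061  0.07  ]
```

View pics/w3.png

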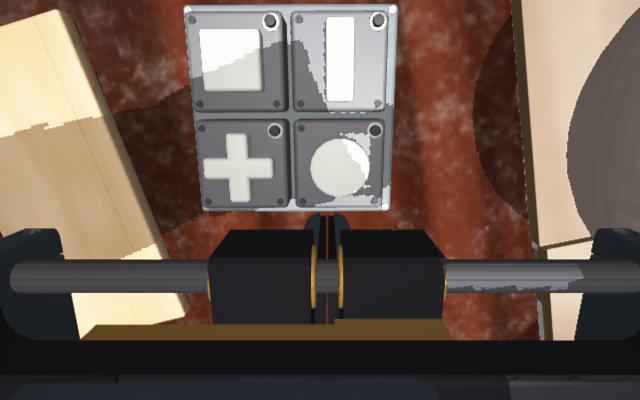

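The wrist view shows the round key at (339,167), bar at (340,59), square at (231,59) and cross at (238,167), which is within 3 px of the top-camera prediction. All four pins stand proud. I'll press the round key first.

Request:
carry_out:
  increments:
    - [0.24, 0.13, 0.3, 0, 0, 0, 0]
    - [0.24, 0.13, 0.8, 0, 0, 0, 0]
    - [0.24, 0.13, 1, 0, 0, 0, 0]
    - [0.24, 0.13, 1, 0, 0, 0, 0]

```text
clock: 11.72
tool_pos: [0.5475, 0.1687, 0.1076]
ee_rot: [-0.0, 0.779, 0.628, -0.001]
force: [0.3, 0.1, 0.1]
grip_width: 0.0008
finger_force: 0.0
```

Request:
carry_out:
  increments:
    - [0, 0, 0.2, 0, 0, 0, 0]
    - [0, 0, 0.4, 0, 0, 0, 0]
    - [0, 0, 0.5, 0, 0, 0, 0]
    - [0, 0, 0.56, 0, 0, 0, 0]
    - [0, 0, 0.56, 0, 0, 0, 0]
    - [0, 0, 0.56, 0, 0, 0, 0]

```text
clock: 12.48
tool_pos: [0.5481, 0.1696, 0.0637]
ee_rot: [0.0, 0.778, 0.628, 0.0]
force: [-2.0, -1.0, 3.7]
grip_width: 0.0003
finger_force: 1.7
```

Request:
carry_out:
  increments:
    - [0, 0, 0.03, 0, 0, 0, 0]
    - [0, 0, 0.05, 0, 0, 0, 0]
    - [0, 0, 0.06, 0, 0, 0, 0]
    - [0, 0, 0.06, 0, 0, 0, 0]
    - [0, 0, 0.06, 0, 0, 0, 0]

```text
clock: 13.1
tool_pos: [0.5484, 0.1697, 0.0599]
ee_rot: [0.0, 0.778, 0.628, 0.0]
force: [-11.7, -2.0, 30.0]
grip_width: 0.0004
finger_force: 14.3
```

Force rose to 30 N at z=0.0599, so the round key is on its stop. Next I'll lift and go to the square key.

Request:
carry_out:
  increments:
    - [0, 0, -0.3, 0, 0, 0, 0]
    - [0, 0, -0.6, 0, 0, 0, 0]
    - [0, 0, -0.6, 0, 0, 0, 0]

```text
clock: 13.48
tool_pos: [0.5493, 0.1699, 0.108]
ee_rot: [0.001, 0.778, 0.628, 0.002]
force: [0.9, -0.3, -0.3]
grip_width: 0.0002
finger_force: 0.0
```

Request:
carry_out:
  increments:
    - [0.5, -0.5, 0, 0, 0, 0, 0]
    - [1, -1, 0, 0, 0, 0, 0]
    - [1, -1, 0, 0, 0, 0, 0]
    - [1, -1, 0, 0, 0, 0, 0]

```text
clock: 13.98
tool_pos: [0.4867, 0.2645, 0.1059]
ee_rot: [-0.0, 0.778, 0.628, -0.0]
force: [-0.2, -0.0, 0.8]
grip_width: 0.0003
finger_force: 0.0
```

Request:
carry_out:
  increments:
    - [0.04, -0.04, 0.2, 0, 0, 0, 0]
    - [0.04, -0.04, 0.4, 0, 0, 0, 0]
    - [0.04, -0.04, 0.5, 0, 0, 0, 0]
    - [0.04, -0.04, 0.55, 0, 0, 0, 0]
    - [0.04, -0.04, 0.59, 0, 0, 0, 0]
    - [0.04, -0.04, 0.59, 0, 0, 0, 0]
    - [0.04, -0.04, 0.59, 0, 0, 0, 0]

```text
clock: 14.85
tool_pos: [0.4842, 0.2681, 0.0601]
ee_rot: [0.0, 0.778, 0.628, -0.0]
force: [-6.5, -7.2, 15.9]
grip_width: 0.0005
finger_force: 8.5
```

Request:
carry_out:
  increments:
    - [0, 0, 0.015, 0, 0, 0, 0]
    - [0, 0, 0.015, 0, 0, 0, 0]
    - [0, 0, 0.015, 0, 0, 0, 0]

```text
clock: 15.22
tool_pos: [0.4843, 0.2682, 0.0598]
ee_rot: [0.0, 0.778, 0.628, -0.001]
force: [-14.2, -10.6, 37.4]
grip_width: 0.0005
finger_force: 18.2
```

Request:
carry_out:
  increments:
    - [0, 0, -0.3, 0, 0, 0, 0]
    - [0, 0, -0.6, 0, 0, 0, 0]
    - [0, 0, -0.6, 0, 0, 0, 0]

```text
clock: 15.6
tool_pos: [0.4856, 0.2691, 0.1078]
ee_rot: [0.0, 0.778, 0.628, 0.002]
force: [0.0, 0.6, 0.2]
grip_width: 0.0004
finger_force: 0.0
```

Request:
carry_out:
  increments:
    - [-0.02, 0.5, 0, 0, 0, 0, 0]
    - [-0.02, 1, 0, 0, 0, 0, 0]
    - [-0.02, 1, 0, 0, 0, 0, 0]
    - [-0.02, 1, 0, 0, 0, 0, 0]

```text
clock: 16.1
tool_pos: [0.5613, 0.2497, 0.1051]
ee_rot: [-0.0, 0.778, 0.628, -0.001]
force: [0.2, -0.5, -0.6]
grip_width: 0.0002
finger_force: 0.0
```

Request:
carry_out:
  increments:
    - [0, 0.05, 0.2, 0, 0, 0, 0]
    - [0, 0.05, 0.4, 0, 0, 0, 0]
    - [0, 0.05, 0.5, 0, 0, 0, 0]
    - [0, 0.05, 0.55, 0, 0, 0, 0]
    - [0, 0.05, 0.59, 0, 0, 0, 0]
    - [0, 0.05, 0.6, 0, 0, 0, 0]
    - [0, 0.05, 0.6, 0, 0, 0, 0]

```text
clock: 16.98
tool_pos: [0.5658, 0.2491, 0.0599]
ee_rot: [-0.0, 0.778, 0.628, -0.001]
force: [-14.6, -4.8, 31.7]
grip_width: 0.0001
finger_force: 16.0
```

Request:
carry_out:
  increments:
    - [0, 0, -0.4, 0, 0, 0, 0]
    - [0, 0, -1, 0, 0, 0, 0]
    - [0, 0, -1, 0, 0, 0, 0]

```text
clock: 17.35
tool_pos: [0.5683, 0.25, 0.1419]
ee_rot: [0.001, 0.778, 0.628, 0.003]
force: [-0.6, -0.2, -0.2]
grip_width: 0.0006
finger_force: 0.0
```

Request:
carry_out:
  increments:
    - [-0.7, -0.1, -0.6, 0, 0, 0, 0]
    - [-1, -0.1, -0.6, 0, 0, 0, 0]
    - [-1, -0.1, -0.6, 0, 0, 0, 0]

```text
clock: 17.73
tool_pos: [0.541, 0.1712, 0.1862]
ee_rot: [0.0, 0.779, 0.627, 0.0]
force: [0.5, -0.2, -0.5]
grip_width: 0.0009
finger_force: 0.0
```

Request:
carry_out:
  increments:
    - [-0.3, 0, 0, 0, 0, 0, 0]
    - [-0.3, 0, 0, 0, 0, 0, 0]
    - [-0.3, 0, 0, 0, 0, 0, 0]

```text
clock: 18.1
tool_pos: [0.5364, 0.1498, 0.1857]
ee_rot: [-0.0, 0.778, 0.628, -0.0]
force: [-0.3, 0.0, 0.4]
grip_width: 0.0007
finger_force: 0.0
```

```bash
python3 - <<'E'
from h import *
s=sense();im=read_camera('wrist')[:,:,::-1].copy();cv2.imwrite('pics/w4.png',im[0:240,150:430].repeat(2,0).repeat(2,1))
C=cam('wrist',s);print(s['clock'],s['tool_pos'])
p=s['tool_pos'];M=R.from_quat(s['ee_rot'],scalar_first=True).as_matrix()
print(inc(p,M,[.468,-.158,.19],down(-12.2)))
E
```

```text
18.1 [0.53640809 0.14982124 0.18569237]
[-3.942 -0.021 -0.054 -0.     0.    -0.   ]
```

View pics/w4.png

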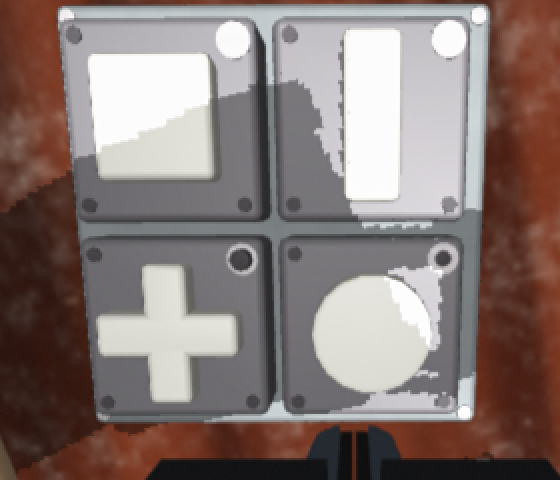

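The square and bar pins now look like white discs. The round one looks like a smaller dark dot at (442,258), and the cross pin is still standing and dark at (241,259). I'll compare this with the before picture to confirm the round pin sank.

```bash
python3 - <<'E'
import cv2,numpy as np
a=cv2.imread('pics/w3.png');b=cv2.imread('pics/w4.png')[::2,::2]
def c(im,x,y): return cv2.resize(im[max(y-14,0):y+14,x-14:x+14],(190,190),interpolation=cv2.INTER_NEAREST)
A=np.hstack([c(a,*p) for p in((376,130),(275,130),(271,21),(377,20))])
B=np.hstack([c(b,*p) for p in((221,129),(120,129),(116,20),(224,19))])
cv2.imwrite('pics/pins.png',np.vstack([A,B]))
E
```

```text
(no output)
```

View pics/pins.png

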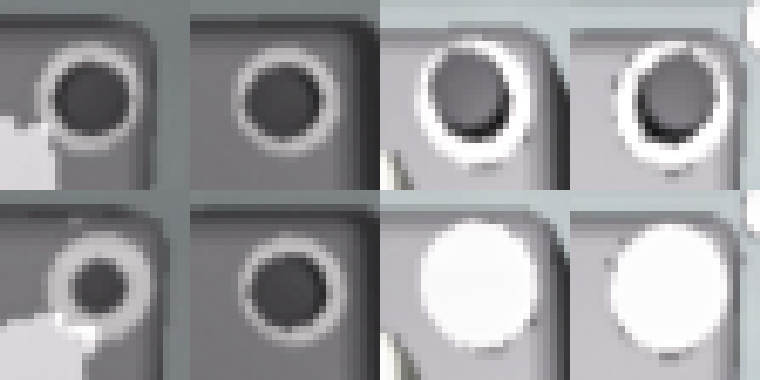

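The cross pin is unchanged. The square and bar pins are gone inside their collars, but the round pin's dark disc has only shrunk, so it may have sunk less. Pressing the round key alone again breaks no rule, so I'll do that a little harder.

Request:
carry_out:
  increments:
    - [0.25, 0.09, 0.4, 0, 0, 0, 0]
    - [0.25, 0.09, 0.8, 0, 0, 0, 0]
    - [0.25, 0.09, 1, 0, 0, 0, 0]
    - [0.25, 0.09, 1, 0, 0, 0, 0]

```text
clock: 18.65
tool_pos: [0.547, 0.1673, 0.1054]
ee_rot: [-0.0, 0.778, 0.628, -0.001]
force: [0.9, -0.1, 0.1]
grip_width: 0.0001
finger_force: 0.0
```

Request:
carry_out:
  increments:
    - [0, 0, 0.2, 0, 0, 0, 0]
    - [0, 0, 0.4, 0, 0, 0, 0]
    - [0, 0, 0.5, 0, 0, 0, 0]
    - [0, 0, 0.56, 0, 0, 0, 0]
    - [0, 0, 0.59, 0, 0, 0, 0]
    - [0, 0, 0.59, 0, 0, 0, 0]
    - [0, 0, 0.59, 0, 0, 0, 0]
    - [0, 0, 0.59, 0, 0, 0, 0]

```text
clock: 19.65
tool_pos: [0.5473, 0.1671, 0.06]
ee_rot: [-0.0, 0.778, 0.628, -0.0]
force: [-10.2, -3.1, 22.1]
grip_width: 0.0005
finger_force: 11.2
```

Request:
carry_out:
  increments:
    - [0, 0, -0.4, 0, 0, 0, 0]
    - [0, 0, -0.8, 0, 0, 0, 0]
    - [0, 0, -1, 0, 0, 0, 0]
    - [0, 0, -1, 0, 0, 0, 0]

```text
clock: 20.15
tool_pos: [0.5481, 0.1673, 0.1397]
ee_rot: [0.0, 0.778, 0.628, 0.001]
force: [-0.6, 0.4, -1.0]
grip_width: 0.0004
finger_force: 0.0
```

Request:
carry_out:
  increments:
    - [-0.25, -0.09, -0.59, 0, 0, 0, 0]
    - [-0.25, -0.09, -0.59, 0, 0, 0, 0]
    - [-0.25, -0.09, -0.59, 0, 0, 0, 0]

```text
clock: 20.52
tool_pos: [0.5358, 0.149, 0.1849]
ee_rot: [-0.0, 0.778, 0.628, -0.001]
force: [0.3, 0.2, -0.6]
grip_width: 0.0006
finger_force: 0.0
```

```bash
python3 - <<'E'
from h import *
s=sense();im=read_camera('wrist')[:,:,::-1].copy();cv2.imwrite('pics/w5.png',im)
print(s['clock'],s['tool_pos'])
for f in('w3','w5'):
    g=cv2.cvtColor(cv2.imread(f'pics/{f}.png'),cv2.COLOR_BGR2GRAY)
    for n,(x,y) in(('round',(374,129)),('cross',(273,130)),('sq',(268,21)),('bar',(376,20))):
        w=g[max(0,y-9):y+10,x-9:x+10];print(f,n,'dark px',(w<75).sum(),'<130',(w<130).sum(),'sat',(w>225).sum())
E
```

```text
20.525 [0.53575288 0.14902404 0.18493133]
w3 round dark px 77 <130 219 sat 2
w3 cross dark px 76 <130 248 sat 0
w3 sq dark px 15 <130 112 sat 84
w3 bar dark px 16 <130 114 sat 84
w5 round dark px 4 <130 120 sat 3
w5 cross dark px 100 <130 257 sat 0
w5 sq dark px 0 <130 9 sat 217
w5 bar dark px 0 <130 14 sat 231
```

The round pin's dark area went from 77 px to 4, the key stopped at the same 0.060 m as the other two, and the cross pin is unchanged. Now to the treadle.

Request:
carry_out:
  increments:
    - [-0.7, 0.02, 0, 0, 0, 0, 0]
    - [-1, 0.02, 0, 0, 0, 0, 0]

```text
clock: 20.82
tool_pos: [0.5197, 0.0693, 0.1845]
ee_rot: [-0.001, 0.778, 0.628, -0.001]
force: [0.3, 0.8, 0.1]
grip_width: 0.0004
finger_force: 0.0
```

Request:
carry_out:
  increments:
    - [-0.7, 0.02, 0, 0, 0, 0, 0]
    - [-1, 0.02, 0, 0, 0, 0, 0]

```text
clock: 21.08
tool_pos: [0.5044, -0.0095, 0.1847]
ee_rot: [-0.001, 0.779, 0.627, -0.001]
force: [1.7, 1.5, 0.1]
grip_width: 0.0002
finger_force: 0.0
```

Request:
carry_out:
  increments:
    - [-0.7, 0.02, 0, 0, 0, 0, 0]
    - [-1, 0.02, 0, 0, 0, 0, 0]

```text
clock: 21.32
tool_pos: [0.4891, -0.0881, 0.1848]
ee_rot: [-0.001, 0.779, 0.627, -0.001]
force: [-0.6, -0.3, -0.2]
grip_width: 0.0004
finger_force: 0.0
```

Request:
carry_out:
  increments:
    - [-0.7, 0.02, 0, 0, 0, 0, 0]
    - [-1, 0.02, 0, 0, 0, 0, 0]
    - [-1, 0.02, 0, 0, 0, 0, 0]
    - [-1, 0.02, 0, 0, 0, 0, 0]

```text
clock: 21.82
tool_pos: [0.4746, -0.1642, 0.1853]
ee_rot: [-0.001, 0.778, 0.628, -0.0]
force: [-0.3, -0.2, -0.2]
grip_width: 0.0008
finger_force: 0.0
```

Request:
carry_out:
  increments:
    - [0, 0, 0.4, 0, 0, 0, 0]
    - [0, 0, 0.9, 0, 0, 0, 0]
    - [0, 0, 1, 0, 0, 0, 0]
    - [0, 0, 1, 0, 0, 0, 0]

```text
clock: 22.32
tool_pos: [0.475, -0.1644, 0.1064]
ee_rot: [-0.0, 0.778, 0.628, -0.0]
force: [-0.1, 0.5, 0.1]
grip_width: 0.0002
finger_force: 0.0
```

Request:
carry_out:
  increments:
    - [0, 0, 0.15, 0, 0, 0, 0]
    - [0, 0, 0.3, 0, 0, 0, 0]
    - [0, 0, 0.4, 0, 0, 0, 0]
    - [0, 0, 0.5, 0, 0, 0, 0]
    - [0, 0, 0.55, 0, 0, 0, 0]
    - [0, 0, 0.6, 0, 0, 0, 0]
    - [0, 0, 0.6, 0, 0, 0, 0]

```text
clock: 23.2
tool_pos: [0.474, -0.1648, 0.0578]
ee_rot: [-0.001, 0.778, 0.628, -0.001]
force: [-6.5, 1.9, 11.8]
grip_width: 0.0008
finger_force: 5.0
```

Request:
carry_out:
  increments:
    - [0, 0, 0.04, 0, 0, 0, 0]
    - [0, 0, 0.08, 0, 0, 0, 0]
    - [0, 0, 0.11, 0, 0, 0, 0]
    - [0, 0, 0.11, 0, 0, 0, 0]

```text
clock: 23.7
tool_pos: [0.4734, -0.1646, 0.0489]
ee_rot: [-0.001, 0.778, 0.628, -0.001]
force: [-8.6, 1.8, 12.7]
grip_width: 0.0006
finger_force: 5.9
```

Request:
carry_out:
  increments:
    - [0, 0, 0.02, 0, 0, 0, 0]
    - [0, 0, 0.03, 0, 0, 0, 0]
    - [0, 0, 0.04, 0, 0, 0, 0]
    - [0, 0, 0.04, 0, 0, 0, 0]
    - [0, 0, 0.04, 0, 0, 0, 0]

```text
clock: 24.32
tool_pos: [0.4735, -0.1646, 0.0469]
ee_rot: [-0.002, 0.778, 0.628, -0.001]
force: [-18.2, 5.1, 41.3]
grip_width: 0.0004
finger_force: 20.7
```

The force jumped from 13 to 41 N at z=0.047, so the treadle is on its stop (0.048 expected). I'll let it come back up slowly.

Request:
carry_out:
  increments:
    - [0, 0, -0.15, 0, 0, 0, 0]
    - [0, 0, -0.3, 0, 0, 0, 0]
    - [0, 0, -0.45, 0, 0, 0, 0]
    - [0, 0, -0.65, 0, 0, 0, 0]
    - [0, 0, -1, 0, 0, 0, 0]
    - [0, 0, -1, 0, 0, 0, 0]

```text
clock: 25.08
tool_pos: [0.4755, -0.1653, 0.1278]
ee_rot: [0.001, 0.778, 0.628, 0.001]
force: [1.6, 0.3, 0.3]
grip_width: 0.0003
finger_force: 0.0
```

Request:
carry_out:
  increments:
    - [1, 0, -1, 0, 0, 0, 0]
    - [1, 0, -1, 0, 0, 0, 0]
    - [1, 0, -1, 0, 0, 0, 0]
    - [1, 0, -1, 0, 0, 0, 0]

```text
clock: 25.58
tool_pos: [0.491, -0.0868, 0.2051]
ee_rot: [-0.0, 0.778, 0.628, -0.0]
force: [-0.6, 0.4, -0.0]
grip_width: 0.0005
finger_force: 0.0
```

```bash
python3 - <<'E'
from h import *
b=read_camera('scene')[:,:,::-1]
cv2.imwrite('pics/end.png',cv2.resize(b[140:320,180:480],(800,480)))
print(sense()['clock'],sense()['force'])
E
```

```text
25.625 [-0.03981081 -0.38566128  0.64784637]
```

View pics/end.png

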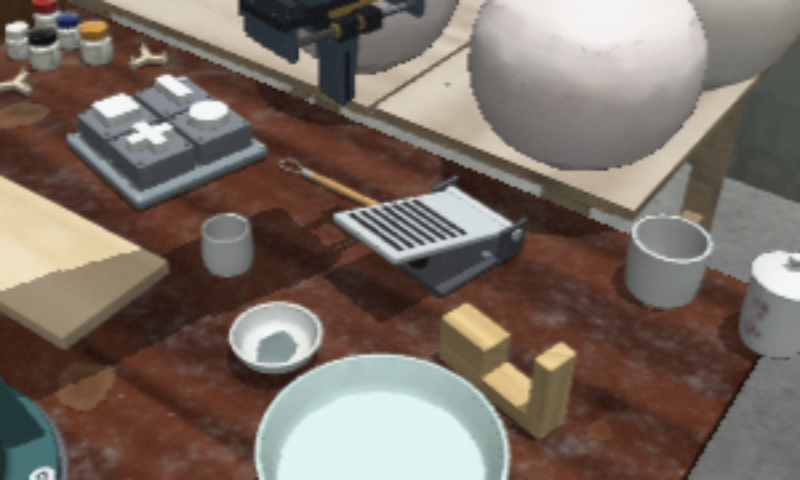

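The final view shows the treadle back up (420,220), the chock upright and clear (510,370), all keys up, the bystanders in place and the arm free of everything. I'll hand the job in.

```bash
python3 -c "
from workcell import *
print(job_done())"
```

```text
the job is handed in; nothing more can be done
None
```

I handed the job in at about 26 s of the 58 s, with no verdict returned: the chock is out and upright, round, square and bar were pressed to their stops in order (round pressed again before the treadle because its pin looked less sunk), the cross key was left alone, and the treadle was pushed to its stop and is back up.

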